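# Hold a heat sink square in the assembly jig

## Task

Pull the top drawer of the small blue parts cabinet well open by its handle, take out the finned aluminium heat sink and lay it flat on the black jig plate, fins up, with its finned long side towards the yellow fence, its bare flange facing away from the fence, and one short end up against the red stop block. Then, with one diagonal push of the fingers, press it firmly down on the plate and flush against the fence at the same time, and finish while still holding it pressed like that: do not let go. Leave the circuit board and the blue solder reel where they are.

Things in the scene. Friction and masses are not known exactly. Their poses are not given: they have to be found in the camera images.
- cabinet: Blue fixed cabinet, grey drawer fronts, 240 (x) x 260 (y) x 148 mm high. Origin: centre of underside; drawers slide out along its -x. Top drawer: floor 84 mm above the bench, inside 195 x 218 mm, front panel 15 mm thick with top 137 mm above the bench. In it: the heat sink in the front half, fins up, flange to the front; and at the back a brass tin (36 mm across, 22 high) that does not matter.
- cabinet_drawer0 (a joint): Slide of the cabinet's top drawer, m: 0 shut, up to 0.165 fully out towards the robot (it may start up to 0.012 open). Light friction of about 1 N; stays where it is left.
- cabinet_drawer0_handle (a point): Middle of the top drawer's handle: a level steel bar 11 mm thick and 120 mm long along the cabinet's y, its centre 35 mm in front of the drawer front and 110 mm above the bench (38 mm below the cabinet's top). Moves with the drawer; its axes are the cabinet's.
- heatsink: Aluminium, 0.16 kg: base 50 (x) x 90 (y) x 6 mm; on it, along y, four 4 mm fins 4 mm apart, a pack 28 mm wide (x -3 to +25 mm, flush with the base's +x edge), top 35 mm above the underside. Its +x face is the finned side that goes to the fence; x -25 to -3 mm is the bare flange. Origin: centre of underside. Grip across the fins (28 mm along x, centre x +11 mm); too long to grip end to end.
- heatsink_step (a point): On the heat sink, middle of the inner corner where the top of the flange meets the first fin: x = -3, y = 0, z = 6 mm in the heat sink's frame. A fingertip pushed in here diagonally presses down and towards the fence together.
- jig: Black plastic jig plate, 160 (x) x 240 (y) x 10 mm, fixed flat on the bench. Origin: centre of its underside, so its top is at z = 10 mm. Fence and stop block are fixed on it, with the same axes.
- fence: Yellow straight fence, 16 (x) x 240 (y) x 32 mm high, fixed on the jig plate's far edge side. Origin: centre of its underside (10 mm above the bench). Its working face is the -x one, 8 mm from the origin, looking towards the robot.
- stop: Red stop block, 70 (x) x 30 (y) x 30 mm high, fixed on the jig plate touching the fence's working face, near the fence's left (+y) end; its place along the fence varies. Origin: centre of its underside (10 mm above the bench). Its working face is the -y one, 15 mm from the origin: the heat sink goes on that side.
- board: Green circuit board with black, white and orange components, 100 x 140 mm, 20 high, loose, left of the cabinet. Leave it. Origin: centre of its underside.
- reel: Blue reel of solder, 58 mm across, 44 high, standing loose on the bench beyond the gap between cabinet and jig. Leave it. Origin: centre of its underside.

How it is judged:
By the outcome, as a careful person would: the job done as asked, in the order asked, and still so for the second after the job is handed in, while the arm keeps its last pose, push and grip.
It also fails if it takes over 64 s, if anything falls off the work surface, if the arm or the gripper's body presses on something with over 40 N, if the wrist force passes 120 N, or if a joint passes its speed limit or range.

## Robot

A 6-joint arm with a two-finger parallel gripper is mounted at the origin on the work surface. World frame = base frame: x ahead of the robot, y to its left, z up, the work surface at z = 0. Lengths are in mm, angles in degrees, forces in N, time in s.
With the tool pointing down it reaches from about 300 to 850 mm from the base axis. Payload 4.2 kg.
Tool frame: the origin (TCP) lies between the finger pads; the fingertips stand 14 mm ahead of it and the grasp point (between the pads) lies 5 mm behind it; z points along the fingers, y is the line along which they close (so a half turn about z gives the same grasp; the last joint's range is limited). The gripper opens to 91 mm and grips with 3 to 60 N. Pads are 32 mm wide; open, the fingers measure 118 mm over their backs; the gripper's body (76 mm by 178 mm) begins 60 mm behind the grasp point.
Start: joints at [63.885, 18.312, 89.639, -0, 72.044, -1.146], TCP at [242.732, 521.271, 227.976] pointing down, gripper open.
Joint ranges: [-177.97, 177.97], [-48.28, 115.42], [12.27, 149.76], [-77.06, 257.06], [2.81, 150.46], [-146.56, 146.56]. Speed limits (degrees/s): [147.25, 147.25, 180, 180, 180, 180].

## Interface

Orientations are given as [roll, pitch, yaw] about the fixed x, y, z axes, in that order (R = Rz(yaw) Ry(pitch) Rx(roll)).
In Python, from workcell import * gives the robot as it stands. The module is installed in compiled form; this text tells all that it offers.
- The arm moves only by the tool send_rows, never from a script. Its argument "deltas" is a list of rows, each a list of 2 entries, a list of its own where there are three numbers: the shift along the tool's x, y, z normalised to -1 to 1, where 1 is 0.5 m, then the turn, a rotation vector about the tool's x, y, z normalised to -1 to 1, where 1 is 0.5 rad. A call has 1 to 10 rows; each row shifts and turns the commanded pose from where the row before left it, along the tool's axes as they then stand; what a row does not reach is not made up. A row lasts 1/10 s, in which the tool goes at most 50 mm and 8.59 degrees, less where a joint would pass 70% of its speed; a pose out of reach is approached as far as the arm can. A call with a number of a shift or a turn outside -1 to 1 is refused whole. A call with a gripper value outside its range is refused whole. "grip" is the closure, from 0 (fully open) to 1 (shut), set as the call begins (left out, the last holds). The fingers move at their own pace and stop on an object; "grip_force" is the grip in N (left out, the last holds). Time passes only in rows, so rows that do not move let the fingers close. It gives the time, the measured TCP pose, the force, the opening and the grip force at its end, in the units of the state.
- state(): the state, without advancing time (a new reading comes with each control period).
- grab_frame(name): name is "scene" or "side" or "wrist"; returns the picture (420x560x3 uint8, red, green, blue); there is no depth.
- calibration(name): a dict with "mtx" (3x3 intrinsics, pixels), "R" (3x3) and "t" (3): a world point X has camera coordinates R X + t. Camera axes: x right, y down, z forward; pixel columns grow to the right and rows downward; lengths in mm; the calibration is good to about 2 mm. A picture is of the moment at which its call begins: read the wrist's pose just before it. calibration takes no time and is no camera call; for the wrist camera it gives the pose at the moment of the call.
- job_done(): hands the job in; it is judged then, once.
Trained networks look in the newest picture that a camera, given by its name, has taken for a name from the list of things; names that differ only in an ending like _2 or _b are one class to them, and where a whole thing is asked for, a point or a joint stands for the part that bears it (a point fixed in the world has none). Each returns a list of dicts, best first, with "p" (0 to 1); they miss things now and then, are a little off and sometimes report something else, mostly with a low value. They report only what shows in the picture. A call takes as long as a camera call.
- trace(camera, label): "pixels" (420x560 bool, what is visible of it) and "bbox" ([left, top, width, height] in pixels, round what is visible of it).
The state is a dict: "time_s": time; "qpos": joint angles; "qvel": joint speeds; "effort": joint torques, N m; "ee_pos": TCP position; "ee_rot": TCP orientation; "force": force on the tool from outside, world axes, zero at the start; "torque": the same for the moment, N m; "gripper_width": finger opening in mm; "gripper_force": force on a finger pad.
Only numpy, scipy, OpenCV 4.12 (cv2) and the standard library are available. Lean on these libraries where they do the work, as an engineer would, in place of code of your own. Each camera call takes 0.05 s, during which the arm holds its last target. There are 200 camera calls.

## Working session

There is one attempt and no reset: what is moved stays moved. The work goes in short steps, Python scripts to look and compute and a tool call to move; the robot and the scene stay as the last step left them, time stands still between calls to the robot, and variables do not carry over. Pictures are saved under pics/ and viewed, at most 10 in all, crops included, and the job is handed in when it is done.

Besides the shell and the picture viewer there is one more tool, called after "Call:" as name(argument=value, ...) on one line, values as JSON. send_rows: Moves the arm, as the interface text tells. Scaled input: -1 to 1 covers 0.5 m each way for a shift and 0.5 rad each way for a turn. Its arguments: {"type":"object","properties":{"deltas":{"type":"array","items":{"type":"array"}},"grip":{"type":"number"},"grip_force":{"type":"number"}},"required":["deltas"]}

```bash
mkdir -p pics; ls; cat > h.py <<'E'
from workcell import *
import numpy as np, cv2
from scipy.spatial.transform import Rotation as Ro
def save(c,n):
    im=grab_frame(c); cv2.imwrite('pics/%s.png'%n,cv2.cvtColor(im,cv2.COLOR_RGB2BGR)); return im
def px2w(cal,uv,z):
    uv=np.atleast_2d(uv).astype(float)
    K,R,t=[np.array(cal[k],float) for k in('mtx','R','t')]
    d=np.c_[uv,np.ones(len(uv))]@np.linalg.inv(K).T@R
    c=-R.T@t.ravel()
    return c+d*((z-c[2])/d[:,2])[:,None]
def w2px(cal,X):
    K,R,t=[np.array(cal[k],float) for k in('mtx','R','t')]
    p=(np.atleast_2d(X)@R.T+t.ravel())@K.T
    return p[:,:2]/p[:,2:]
E
python3 - <<'E'
from h import *
print(state())
a=save('scene','s0');b=save('side','d0')
for c in('scene','side'):
    cal=calibration(c); print(c,(-cal['R'].T@cal['t']).round(),cal['R'][2].round(2))
    for l in('cabinet','cabinet_drawer0_handle','heatsink','jig','fence','stop','board','reel'):
        r=trace(c,l)
        print(l,[(x['p'],x['bbox']) for x in r[:2]])
E
```

```text
pics
{'time_s': 0.0, 'qpos': array([ 6.38864416e+01,  1.83515605e+01,  8.97065495e+01, -2.46451453e-03,
        7.20444669e+01, -1.14466988e+00]), 'qvel': array([ 0.14648451,  0.06738445, -0.03916114,  0.00691015, -0.07919782,
        0.07222973]), 'effort': array([-3.67201437e-04, -4.12462449e+01, -2.31974959e+01,  7.26316497e-02,
        4.58185840e-02, -1.43249358e-04]), 'ee_pos': array([242.50818002, 520.8218793 , 227.12010463]), 'ee_rot': array([-1.79897397e+02,  2.93479719e-04,  1.55031874e+02]), 'force': array([ 0.15027646,  0.34945929, -0.76563854]), 'torque': array([-0.03784648, -0.0582706 , -0.03107695]), 'gripper_force': 0.0, 'gripper_width': 91.05695965592973}
scene [1347.  166. 1164.] [-0.58 -0.03 -0.82]
cabinet [(0.58, [261.0, 195.3, 101.1, 113.4])]
cabinet_drawer0_handle [(0.93, [271.0, 199.0, 88.9, 13.4])]
heatsink []
jig [(0.83, [137.1, 192.1, 85.3, 53.0])]
fence [(0.7, [137.0, 219.3, 76.4, 22.9])]
stop [(0.71, [195.3, 210.1, 12.7, 17.7])]
board [(0.82, [376.1, 173.8, 50.2, 27.4])]
reel [(0.7, [215.1, 269.0, 22.0, 19.5])]
side [ -32. -586.  788.] [ 0.53  0.62 -0.59]
cabinet [(0.67, [237.3, 140.6, 107.1, 87.4])]
cabinet_drawer0_handle [(0.71, [237.5, 164.3, 51.7, 53.5])]
heatsink []
jig [(0.85, [301.4, 259.8, 107.7, 71.9]), (0.52, [347.4, 208.8, 20.9, 22.4])]
fence [(0.87, [339.0, 242.7, 66.4, 64.4])]
stop [(0.71, [326.6, 252.4, 25.8, 19.4])]
board [(0.78, [145.9, 184.7, 41.8, 23.4])]
reel [(0.54, [346.2, 208.6, 18.8, 22.0])]
```

View pics/s0.png

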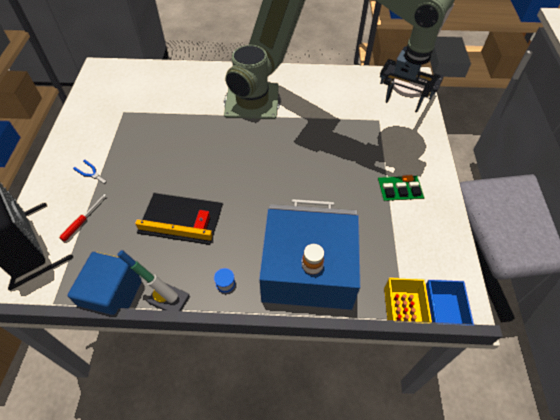

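View pics/d0.png

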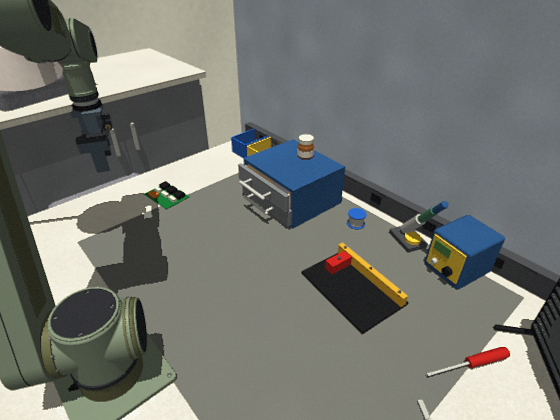

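The scene picture shows the closed cabinet (261–360, 195–308) with the handle at (313,204), the jig at (137–222, 192–245) with the stop at (202,218), and the reel at (225,280). The side picture agrees, and a jar stands on the cabinet.

```bash
python3 - <<'E'
from h import *
np.set_printoptions(suppress=True,precision=1)
for c in('scene','side'):
    grab_frame(c);cal=calibration(c); print(c,'f',cal['mtx'][0,0])
    for l,z in(('cabinet_drawer0_handle',113),('jig',10),('fence',42),('stop',40),('reel',40),('board',10)):
        r=trace(c,l)
        if not r: continue
        v,u=np.nonzero(r[0]['pixels']); P=px2w(cal,np.c_[u,v],z)[:,:2].astype(np.float32)
        (cx,cy),wh,a=cv2.minAreaRect(P); print(l,P.mean(0),(cx,cy),wh,a)
s=state();cal=calibration('wrist');Rt=Ro.from_euler('xyz',s['ee_rot'],degrees=True).as_matrix()
C=-cal['R'].T@cal['t']; print('wrist cam in tool',Rt.T@(C-s['ee_pos']),(cal['R']@Rt).round(2).tolist(),cal['mtx'].tolist())
E
```

```text
scene f 430.70460124068006
cabinet_drawer0_handle [597.5 235.9] (593.35986328125, 236.94342041015625) (253.46063232421875, 42.40093231201172) 88.76007080078125
jig [ 573.7 -186.2] (584.4281616210938, -182.5101776123047) (247.2357940673828, 170.57774353027344) 81.85334014892578
fence [ 651.2 -184.3] (650.5652465820312, -185.41162109375) (248.513671875, 38.97929763793945) 82.65770721435547
stop [ 608.7 -102.2] (608.3472900390625, -101.46685791015625) (37.68820571899414, 68.38356018066406) 85.82511901855469
reel [812.5  -9.2] (812.0010986328125, -9.146392822265625) (73.55970001220703, 54.20931625366211) 7.381597995758057
board [428.7 543.4] (427.16534423828125, 542.2664184570312) (105.48758697509766, 141.48463439941406) 6.660824298858643
side f 386.00828223770947
cabinet_drawer0_handle [608.5 219.7] (608.8785400390625, 225.75140380859375) (314.26287841796875, 97.42842102050781) 87.59050750732422
jig [ 552.4 -204.7] (569.8203125, -186.6858367919922) (243.7730712890625, 158.18402099609375) 83.6788101196289
fence [ 622.4 -216.1] (623.5244140625, -199.36436462402344) (252.55076599121094, 45.243797302246094) 82.75340270996094
stop [ 592.  -120.2] (592.80712890625, -119.83113098144531) (50.5189208984375, 90.48712158203125) 83.93595886230469
reel [ 623.9 -218.1] (625.4608154296875, -197.99208068847656) (252.533203125, 40.656124114990234) 82.6947250366211
board [413.1 531.5] (413.883544921875, 534.6591796875) (103.27526092529297, 150.7715301513672) 7.562804222106934
wrist cam in tool [  72.    -0.  -156.9] [[-0.0, 1.0, 0.0], [-0.97, -0.0, -0.26], [-0.26, -0.0, 0.97]] [[292.4913464519394, 0.0, 278.01181717066885], [0.0, 292.4913464519394, 208.39603777961543], [0.0, 0.0, 1.0]]
```

Call:
send_rows(deltas=[[[-0.09,-0.0275,0],[0,0,0]],[[-0.09,-0.0275,0],[0,0,0]],[[-0.09,-0.0275,0],[0,0,0]],[[-0.09,-0.0275,0],[0,0,0]],[[-0.09,-0.0275,0],[0,0,0]],[[-0.09,-0.0275,0],[0,0,0]],[[-0.09,-0.0275,0],[0,0,0]],[[-0.09,-0.0275,0],[0,0,0]],[[-0.09,-0.0275,0],[0,0,0]]])

```text
time_s: 2.5
ee_pos: [558.9, 236.6, 228.1]
ee_rot: [180.0, 0.0, 155.0]
force: [1.1, 0.2, 0.3]
gripper_width: 91.3
gripper_force: 0.0
```

Call:
send_rows(deltas=[[[0,0,0],[0,0,0.284]],[[0,0,0],[0,0,0.284]],[[0,0,0],[0,0,0.284]],[[0,0,0],[0,0,0.284]],[[0,0,0],[0,0,0.284]],[[0,0,0],[0,0,0.284]],[[0,0,0],[0,0,0.284]],[[0,0,0],[0,0,0.284]],[[0,0,0],[0,0,0]],[[0,0,0],[0,0,0]]], grip=0.65)

```text
time_s: 3.5
ee_pos: [557.6, 238.1, 227.9]
ee_rot: [-180.0, -0.0, 90.1]
force: [0.4, -0.0, -0.3]
gripper_width: 31.8
gripper_force: 0.0
```

```bash
python3 - <<'E'
from h import *
s=state();cal=calibration('wrist');save('wrist','w1');print(s['ee_pos'],s['ee_rot'],s['gripper_width'])
for l in('cabinet','cabinet_drawer0_handle'):
    for r in trace('wrist',l)[:2]:
        v,u=np.nonzero(r['pixels']); z=148 if l=='cabinet' else 115
        P=px2w(cal,np.c_[u,v],z)[:,:2].astype(np.float32); print(l,r['p'],r['bbox'],cv2.minAreaRect(P))
E
```

```text
[557.63003714 238.10045854 227.92789036] [-1.79997766e+02 -1.58500151e-03  9.01105534e+01] 31.804327352294006
cabinet 0.68 [290.9, 58.3, 269.1, 274.0] ((680.1932373046875, 244.4981231689453), (234.0056610107422, 223.19093322753906), 87.62781524658203)
cabinet_drawer0_handle 0.58 [287.3, 63.2, 97.2, 202.6] ((608.996337890625, 271.9940185546875), (188.3510284423828, 74.71390533447266), 87.06111145019531)
```

View pics/w1.png

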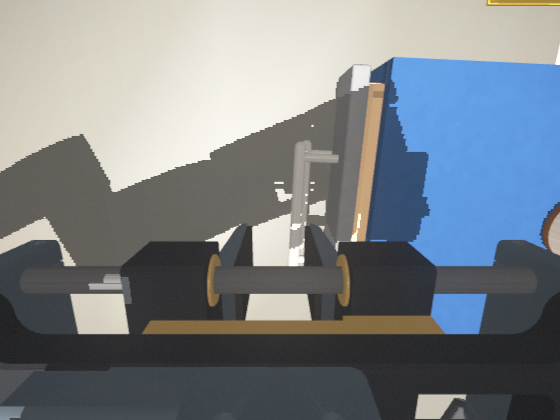

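The wrist picture shows the handle bar from its +y end at (303,145) down to about (297,250). The drawer front is at columns 340–365 and slightly open, and the cabinet's front corner is near (393,58).

```bash
python3 - <<'E'
from h import *
np.set_printoptions(suppress=True,precision=1)
cal=calibration('wrist')
print(px2w(cal,[(303,145),(300.5,190),(297.5,235)],110))
print('front top',px2w(cal,[(354,68),(369,68)],137),'cab corner',px2w(cal,[(393,58),(558,66)],148))
c2=calibration('scene'); print('jar',px2w(c2,[(313,270)],148),px2w(c2,[(313,245)],210),'handle',px2w(c2,[(293,203),(333,205)],110),'cab',px2w(c2,[(266,210),(357,213)],148))
E
```

```text
[[580.5 297.5 110. ]
 [579.1 255.4 110. ]
 [577.  209.8 110. ]]
front top [[616.6 357.4 137. ]
 [628.3 357.4 137. ]] cab corner [[642.3 362.1 148. ]
 [765.2 356.7 148. ]]
jar [[826.3 236.  148. ]] [[787.1 231.9 210. ]] handle [[584.9 178.8 110. ]
 [586.8 299.2 110. ]] cab [[640.7 101.4 148. ]
 [639.2 362.1 148. ]]
```

Call:
send_rows(deltas=[[[0,0.041,0],[0,0,0.087]],[[0,0,0],[0,0,0]],[[0,0,0.07],[0,0,0]],[[0,0,0.07],[0,0,0]],[[0,0,0.06],[0,0,0]],[[0,0,0.046],[0,0,0]],[[0,0,0],[0,0,0]]])

```text
time_s: 4.35
ee_pos: [575.2, 237.1, 101.4]
ee_rot: [-179.6, 0.2, 87.5]
force: [-0.5, -0.1, 0.8]
gripper_width: 31.9
gripper_force: 0.0
```

Call:
send_rows(deltas=[[[0,0,0],[0,0,0]],[[0,0,0],[0,0,0]],[[0,0,0],[0,0,0]],[[0,0,0],[0,0,0]]], grip=1, grip_force=20)

```text
time_s: 4.75
ee_pos: [578.8, 238.5, 106.6]
ee_rot: [179.9, -0.1, 87.5]
force: [-0.8, -0.2, 4.8]
gripper_width: 10.7
gripper_force: 20.0
```

Call:
send_rows(deltas=[[[0,-0.02,0],[0,0,0]],[[0,-0.04,0],[0,0,0]],[[0,-0.05,0],[0,0,0]],[[0,-0.05,0],[0,0,0]],[[0,-0.05,0],[0,0,0]],[[0,-0.05,0],[0,0,0]],[[0,-0.03,0],[0,0,0]],[[0,-0.01,0],[0,0,0]],[[0,0,0],[0,0,0]],[[0,0,0],[0,0,0]]])

```text
time_s: 5.75
ee_pos: [427.9, 244.7, 106.6]
ee_rot: [179.9, -0.0, 87.5]
force: [-1.6, -1.5, 9.5]
gripper_width: 10.4
gripper_force: 20.0
```

Call:
send_rows(deltas=[[[0,0,0],[0,0,0]],[[0,0,0],[0,0,0]],[[0,0,0],[0,0,0]],[[0,0,-0.03],[0,0,0]],[[0,0,-0.07],[0,0,0]],[[0,0,-0.08],[0,0,0]],[[0,0,-0.08],[0,0,0]]], grip=0.65)

```text
time_s: 6.45
ee_pos: [427.7, 244.5, 235.8]
ee_rot: [-179.9, 0.0, 87.4]
force: [1.2, 0.4, -0.1]
gripper_width: 31.9
gripper_force: 0.0
```

Call:
send_rows(deltas=[[[-0.03,0.05,0],[0,0,0]],[[-0.03,0.05,0],[0,0,0]],[[-0.03,0.05,0],[0,0,0]],[[0,0,0],[0,0,0]],[[0,0,0],[0,0,0]],[[0,0,0],[0,0,0]]], grip=0.45)

```text
time_s: 7.05
ee_pos: [500.3, 196.8, 234.6]
ee_rot: [-179.9, 0.0, 87.5]
force: [0.4, 0.8, 0.9]
gripper_width: 50.3
gripper_force: 0.0
```

```bash
python3 - <<'E'
from h import *
s=state();cal=calibration('wrist');im=save('wrist','w2');print(s['ee_pos'],s['ee_rot'],s['gripper_width'])
np.save('w2.npy',np.array([cal],dtype=object),allow_pickle=True)
for r in trace('wrist','heatsink')[:2]:
    v,u=np.nonzero(r['pixels'])
    for z in(119,90):
        P=px2w(cal,np.c_[u,v],z)[:,:2].astype(np.float32); print(r['p'],r['bbox'],cv2.minAreaRect(P))
E
```

```text
[500.3161292  196.77290891 234.57579713] [-1.79922433e+02  2.03013490e-03  8.74696187e+01] 50.27355225552295
0.67 [297.0, 136.3, 68.9, 103.8] ((548.0158081054688, 213.21890258789062), (90.50846099853516, 53.7506217956543), 79.8983154296875)
0.67 [297.0, 136.3, 68.9, 103.8] ((552.720947265625, 207.31735229492188), (100.14026641845703, 59.47068405151367), 79.89830017089844)
```

View pics/w2.png

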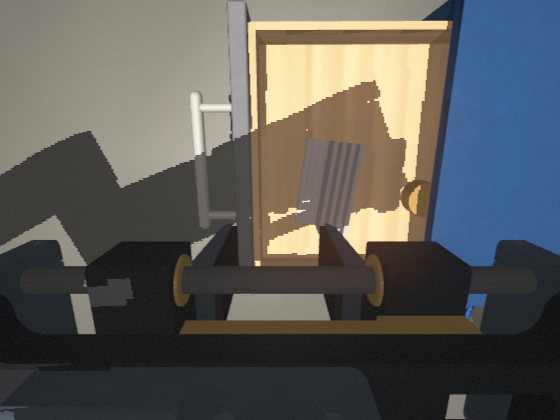

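The heat sink lies in the drawer at (297–363, 136–235), flange to the front and turned about −10°. The brass tin is at the back near (418,198).

```bash
cat >> h.py <<'E'
from scipy.optimize import minimize
from itertools import product
def sil(cal,p,boxes,z0):
    m=np.zeros((420*4,560*4),np.uint8); a=np.radians(p[2])
    for b in boxes:
        X=np.array(list(product(*b)),float); Y=np.c_[p[0]+X[:,0]*np.cos(a)-X[:,1]*np.sin(a),p[1]+X[:,0]*np.sin(a)+X[:,1]*np.cos(a),z0+X[:,2]]
        h=cv2.convexHull((w2px(cal,Y)*4+2).astype(np.float32)); cv2.fillConvexPoly(m,h.round().astype(int),255)
    return cv2.resize(m,(560,420),interpolation=cv2.INTER_AREA)/255.
HS=[((-25,25),(-45,45),(0,6)),((-3,25),(-45,45),(6,35))]
def fit(cal,mask,p0,boxes,z0,rows=420):
    mk=mask.astype(float)
    f=lambda p:np.abs(sil(cal,p,boxes,z0)-mk)[:rows].sum()
    p0=np.array(p0,float)
    S=np.vstack([p0,p0+[8,0,0],p0+[0,8,0],p0+[0,0,6]])
    r=minimize(f,p0,method='Nelder-Mead',options=dict(initial_simplex=S,xatol=.05,fatol=.5)); return r.x,r.fun,mk[:rows].sum()
E
python3 - <<'E'
from h import *
s=state();cal=calibration('wrist');im=grab_frame('wrist')
m=trace('wrist','heatsink')[0]['pixels']
for rows in(420,222): print(fit(cal,m,(542,212,-10),HS,84,rows))
p=fit(cal,m,(542,212,-10),HS,84,222)[0]
a=np.radians(p[2]);print('fin centre',p[:2]+11*np.array([np.cos(a),np.sin(a)]))
o=im.copy();o[...,0]=np.where(sil(cal,p,HS,84)>.5,255,o[...,0])
cv2.imwrite('pics/w3.png',cv2.resize(np.hstack([im[110:260,220:440],o[110:260,220:440]])[...,::-1],None,fx=1.8,fy=1.8))
E
```

```text
(array([549.47694798, 213.23189151,  -9.99755641]), np.float64(276.25882352941176), np.float64(4913.0))
(array([549.52948501, 213.05338941, -10.02164263]), np.float64(68.24705882352941), np.float64(4618.0))
fin centre [560.36164799 211.13916763]
```

View pics/w3.png

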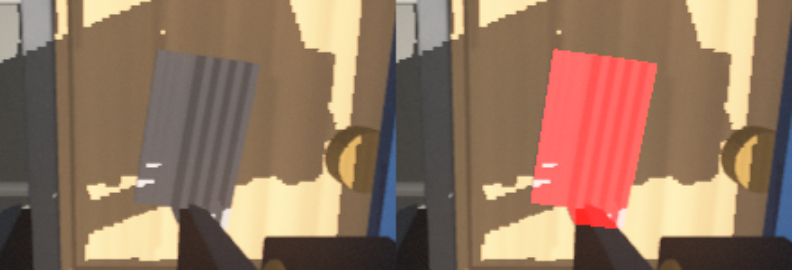

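The overlay matches the heat sink's outline, giving a pose of (549.5, 213, −10°). Next I descend onto the fins.

Call:
send_rows(deltas=[[[0.017,0.06,0],[0,0,0]],[[0.017,0.059,0],[0,0,0]],[[0,0,0],[0,0,0.261]],[[0,0,0.03],[0,0,0]],[[0,0,0.07],[0,0,0]],[[0,0,0.07],[0,0,0]],[[0,0,0.05],[0,0,0]],[[0,0,0.02],[0,0,0]],[[0,0,0.01],[0,0,0]],[[0,0,0],[0,0,0]]])

```text
time_s: 8.25
ee_pos: [561.7, 211.1, 110.4]
ee_rot: [180.0, -0.0, 80.0]
force: [0.8, -0.7, 0.1]
gripper_width: 50.5
gripper_force: 0.0
```

Call:
send_rows(deltas=[[[0,0,0],[0,0,0]],[[0,0,0],[0,0,0]],[[0,0,0],[0,0,0]],[[0,0,0],[0,0,0]],[[0,0,0],[0,0,0]]], grip=1, grip_force=30)

```text
time_s: 8.75
ee_pos: [561.7, 211.1, 110.9]
ee_rot: [179.9, -0.1, 80.0]
force: [-1.4, 0.8, 5.2]
gripper_width: 27.9
gripper_force: 30.0
```

```bash
python3 - <<'E'
from h import *
print(state()['ee_pos'],state()['force'])
E
```

```text
[561.72470064 211.0854844  110.90653667] [-1.35796674  0.78804884  5.23825888]
```

Call:
send_rows(deltas=[[[0,0,-0.03],[0,0,0]],[[0,0,-0.07],[0,0,0]],[[0,0,-0.08],[0,0,0]],[[0,0,-0.08],[0,0,0]]])

```text
time_s: 9.15
ee_pos: [561.0, 210.5, 240.4]
ee_rot: [-179.9, 0.1, 80.0]
force: [0.1, -0.1, -0.8]
gripper_width: 27.9
gripper_force: 30.0
```

Call:
send_rows(deltas=[[[-0.06,0.011,0],[0,0,0]],[[-0.095,0.017,0],[0,0,0]],[[-0.098,0.017,0],[0,0,0]],[[-0.098,0.017,0],[0,0,0]],[[-0.098,0.017,0],[0,0,0]],[[-0.098,0.017,0],[0,0,0]],[[-0.098,0.017,0],[0,0,0]],[[-0.098,0.017,0],[0,0,0]],[[-0.098,0.017,0],[0,0,0]],[[-0.087,0.016,0],[0,0,0]]])

```text
time_s: 10.15
ee_pos: [560.2, -262.9, 239.2]
ee_rot: [-180.0, 0.0, 79.9]
force: [0.6, 1.0, -1.2]
gripper_width: 28.0
gripper_force: 30.0
```

Call:
send_rows(deltas=[[[0,0,0],[0,0,0]],[[0,0,0],[0,0,0]],[[0,0,0],[0,0,0]]])

```text
time_s: 10.45
ee_pos: [560.7, -259.4, 239.4]
ee_rot: [-179.9, -0.0, 80.0]
force: [0.3, 0.5, -2.6]
gripper_width: 27.6
gripper_force: 30.0
```

```bash
python3 - <<'E'
from h import *
np.set_printoptions(suppress=True,precision=1)
s=state();cal=calibration('wrist');im=save('wrist','w4');print(s['ee_pos'],s['ee_rot'],s['gripper_width'],s['force'])
J=[((-80,80),(-120,120),(0,10))];F=[((-8,8),(-120,120),(0,32))];S=[((-35,35),(-15,15),(0,30))]
for l,b,z,p0 in(('jig',J,0,(580,-185,-7)),('fence',F,10,(645,-193,-7)),('stop',S,10,(605,-108,-7))):
    r=trace('wrist',l)
    if not r: print(l,'none');continue
    print(l,r[0]['p'],r[0]['bbox'],fit(cal,r[0]['pixels'],p0,b,z,240))
E
```

```text
[ 560.7 -259.4  239.4] [-179.9   -0.    80. ] 27.639801983070424 [ 0.3  0.5 -2.6]
jig 0.69 [212.9, 20.6, 137.4, 198.2] (array([ 581.1, -185. ,   -7.2]), np.float64(9216.482352941175), np.float64(15841.0))
fence 0.91 [319.9, 8.9, 22.8, 214.1] (array([ 640.7, -193. ,   -7.3]), np.float64(333.0705882352941), np.float64(3649.0))
stop 0.88 [260.8, 35.1, 65.5, 41.2] (array([ 607.5, -110.4,   -6.7]), np.float64(101.37254901960783), np.float64(2152.0))
```

View pics/w4.png

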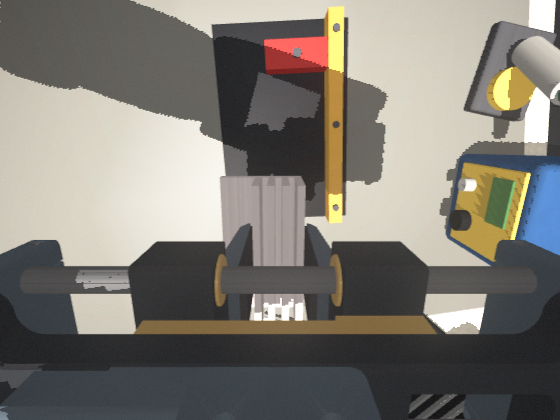

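The fence is at (327–343, 10–222), the stop at (265–327, 38–75), and the heat sink is square in the grip at (221–305, 177+). The fence and stop fits agree: 43 mm apart at yaw −7.2°. One finger needs room between fins and fence, so I place it about 22 mm short of the fence and slide it in with the push.

```bash
python3 - <<'E'
from h import *
s=state();cal=calibration('wrist')
P=px2w(cal,[(252,178),(303,178)],s['ee_pos'][2]+8)-s['ee_pos'];R=Ro.from_euler('xyz',s['ee_rot'],degrees=True).as_matrix();print(P@R)
E
```

```text
[[ 48.60663459 -13.33887097  -7.99412876]
 [ 48.60434038  12.81045034  -7.99123528]]
```

Call:
send_rows(deltas=[[[0.059,0.015,0],[0,0,0]],[[0.059,0.015,0],[0,0,0]],[[0.059,0.015,0],[0,0,-0.098]],[[0,0,0.05],[0,0,0]],[[0,0,0.09],[0,0,0]],[[0,0,0.09],[0,0,0]],[[0,0,0.09],[0,0,0]],[[0,0,0.05],[0,0,0]],[[0,0,0.02],[0,0,0]],[[0,0,0],[0,0,0]]])

```text
time_s: 11.65
ee_pos: [598.1, -176.3, 44.1]
ee_rot: [-179.9, -0.0, 82.8]
force: [0.3, 0.7, -2.0]
gripper_width: 27.8
gripper_force: 30.0
```

Call:
send_rows(deltas=[[[0,0,0],[0,0,0]],[[0,0,0],[0,0,0]]])

```text
time_s: 11.85
ee_pos: [599.9, -177.4, 47.1]
ee_rot: [179.8, 0.0, 82.8]
force: [-0.5, -0.7, -1.0]
gripper_width: 27.8
gripper_force: 30.0
```

Call:
send_rows(deltas=[[[0,0,0.008],[0,0,0]],[[0,0,0.004],[0,0,0]],[[0,0,0],[0,0,0]],[[0,0,0],[0,0,0]]])

```text
time_s: 12.25
ee_pos: [598.4, -177.0, 39.0]
ee_rot: [180.0, -0.0, 82.8]
force: [-0.1, -0.0, -0.8]
gripper_width: 27.4
gripper_force: 30.0
```

Call:
send_rows(deltas=[[[0,0,0.002],[0,0,0]],[[0,0,0.002],[0,0,0]],[[0,0,0],[0,0,0]]])

```text
time_s: 12.55
ee_pos: [598.5, -177.1, 37.0]
ee_rot: [180.0, -0.0, 82.8]
force: [-1.2, 0.1, -0.9]
gripper_width: 27.8
gripper_force: 30.0
```

Almost down, so I move toward the stop until it touches.

Call:
send_rows(deltas=[[[0.002,0,0],[0,0,0]],[[0.002,0,0],[0,0,0]],[[0,0,0],[0,0,0]]])

```text
time_s: 12.85
ee_pos: [598.8, -174.9, 36.9]
ee_rot: [180.0, -0.0, 82.8]
force: [0.2, 0.2, -1.1]
gripper_width: 27.7
gripper_force: 30.0
```

Call:
send_rows(deltas=[[[0.002,0,0],[0,0,0]],[[0.002,0,0],[0,0,0]],[[0,0,0],[0,0,0]]])

```text
time_s: 13.15
ee_pos: [599.0, -172.9, 37.0]
ee_rot: [180.0, -0.0, 82.8]
force: [1.0, 0.4, -0.5]
gripper_width: 28.1
gripper_force: 30.0
```

Call:
send_rows(deltas=[[[0.002,0,0],[0,0,0]],[[0.002,0,0],[0,0,0]],[[0,0,0],[0,0,0]]])

```text
time_s: 13.45
ee_pos: [599.2, -170.9, 36.9]
ee_rot: [180.0, -0.0, 82.8]
force: [-0.2, -0.7, -0.0]
gripper_width: 27.9
gripper_force: 30.0
```

Call:
send_rows(deltas=[[[0.002,0,0],[0,0,0]],[[0,0,0],[0,0,0]],[[0,0,0],[0,0,0]]])

```text
time_s: 13.75
ee_pos: [599.4, -170.0, 36.9]
ee_rot: [180.0, -0.0, 82.8]
force: [0.2, -0.1, -0.6]
gripper_width: 27.7
gripper_force: 30.0
```

Call:
send_rows(deltas=[[[0.002,0,0],[0,0,0]],[[0,0,0],[0,0,0]],[[0,0,0],[0,0,0]]])

```text
time_s: 14.05
ee_pos: [599.5, -169.1, 36.9]
ee_rot: [180.0, -0.0, 82.8]
force: [0.2, -0.3, -1.2]
gripper_width: 27.8
gripper_force: 30.0
```

Call:
send_rows(deltas=[[[0.002,0,0],[0,0,0]],[[0,0,0],[0,0,0]],[[0,0,0],[0,0,0]]])

```text
time_s: 14.35
ee_pos: [599.5, -169.0, 37.0]
ee_rot: [180.0, 0.1, 82.8]
force: [-0.7, -5.1, -0.6]
gripper_width: 27.8
gripper_force: 30.0
```

Call:
send_rows(deltas=[[[-0.001,0,0.002],[0,0,0]],[[0,0,0],[0,0,0]],[[0,0,0],[0,0,0]]])

```text
time_s: 14.65
ee_pos: [599.5, -169.1, 36.9]
ee_rot: [180.0, 0.0, 82.8]
force: [-2.8, -3.6, 4.5]
gripper_width: 27.8
gripper_force: 30.0
```

Call:
send_rows(deltas=[[[0,0,0.002],[0,0,0]],[[0,0,0],[0,0,0]],[[0,0,0],[0,0,0]]])

```text
time_s: 14.95
ee_pos: [599.5, -169.1, 36.9]
ee_rot: [180.0, 0.0, 82.8]
force: [-4.0, -2.8, 10.9]
gripper_width: 27.6
gripper_force: 30.0
```

Call:
send_rows(deltas=[[[0,0,-0.002],[0,0,0]],[[0,0,0],[0,0,0]],[[0,0,0],[0,0,0]]], grip=0.605)

```text
time_s: 15.25
ee_pos: [599.5, -168.1, 35.6]
ee_rot: [-180.0, -0.0, 82.8]
force: [-0.5, 0.7, 0.0]
gripper_width: 35.8
gripper_force: 0.0
```

Call:
send_rows(deltas=[[[0,0,-0.02],[0,0,0]],[[0,0,-0.05],[0,0,0]],[[0,0,-0.08],[0,0,0]],[[0,0,-0.08],[0,0,0]],[[-0.06,0,-0.08],[0,0,0]],[[-0.06,0,0],[0,0,0]],[[0,0,0],[0,0,0]],[[0,0,0],[0,0,0]],[[0,0,0],[0,0,0]]])

```text
time_s: 16.15
ee_pos: [591.6, -227.2, 190.3]
ee_rot: [-179.9, -0.1, 82.8]
force: [-0.8, 1.0, 0.3]
gripper_width: 36.0
gripper_force: 0.0
```

```bash
python3 - <<'E'
from h import *
np.set_printoptions(suppress=True,precision=1)
s=state();cal=calibration('wrist');im=save('wrist','w5');print(s['ee_pos'],s['ee_rot'],s['gripper_width'],s['force'])
F=[((-8,8),(-120,120),(0,32))];S=[((-35,35),(-15,15),(0,30))]
for l,b,z,p0 in(('heatsink',HS,10,(588,-168,-7)),('fence',F,10,(640.7,-193,-7)),('stop',S,10,(607.5,-110,-7))):
    r=trace('wrist',l)
    if not r: print(l,'none');continue
    print(l,r[0]['p'],r[0]['bbox'],fit(cal,r[0]['pixels'],p0,b,z,225))
E
```

```text
[ 591.6 -227.2  190.3] [-179.9   -0.1   82.8] 35.99896697655951 [-0.8  1.   0.3]
heatsink 0.81 [248.9, 97.3, 44.0, 92.6] (array([ 588.9, -167.8,   -7.8]), np.float64(174.66666666666669), np.float64(3976.0))
fence 0.75 [307.6, 32.8, 26.2, 194.3] (array([ 640.6, -191.7,   -7.3]), np.float64(270.5333333333333), np.float64(3496.0))
stop 0.61 [244.6, 63.9, 73.1, 39.7] (array([ 607.7, -109.7,   -8.2]), np.float64(170.16078431372551), np.float64(2480.0))
```

View pics/w5.png

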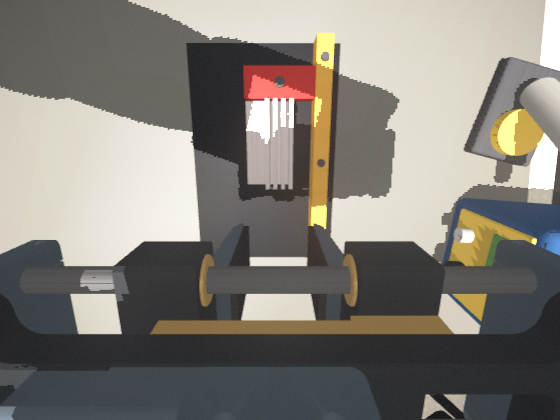

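The heat sink (247–295, 97–190) lies flat with its end on the red stop, square and fins up, about 22 mm short of the fence. Next I open the gripper and tilt the tool 40°, so the lower fingertip goes into the flange corner.

Call:
send_rows(deltas=[[[0.058,0.006,0],[0,0,0]],[[0.059,0.007,0],[0,0,0]],[[0,0,0],[-0.2792,0,0]],[[0,0,0],[-0.2792,0,0]],[[0,0,0],[-0.2792,0,0]],[[0,0,0],[-0.2792,0,0]],[[0,0,0],[-0.2792,0,0]],[[0,0,0],[0,0,0]],[[0,0,0],[0,0,0]]], grip=0, grip_force=60)

```text
time_s: 17.25
ee_pos: [608.9, -165.7, 191.5]
ee_rot: [143.2, -0.7, 83.5]
force: [0.5, -0.0, 0.6]
gripper_width: 91.0
gripper_force: 0.0
```

```bash
cat > q.py <<'E'
from h import *
np.set_printoptions(suppress=True,precision=1)
s=state();p=s['ee_pos'];R=Ro.from_euler('xyz',s['ee_rot'],degrees=True).as_matrix()
a=np.radians(-7.2);J=np.array([[np.cos(a),np.sin(a),0],[-np.sin(a),np.cos(a),0],[0,0,1]])
f=lambda X:J@(p+R@np.array(X))
print('uvz tcp',J@p,'inner',f([0,-s['gripper_width']/2,14]),'outer',f([0,-s['gripper_width']/2-13.5,14]),'tool axes in uvz',(J@R).round(2).tolist(),'F uvz',J@s['force'],'w',s['gripper_width'],s['gripper_force'],s['time_s'],s['qpos'])
E
python3 q.py
```

```text
uvz tcp [624.9 -88.  191.5] inner [596.8 -87.9 153. ] outer [586. -88. 145.] tool axes in uvz [[-0.01, 0.8, 0.6], [1.0, 0.0, 0.02], [0.01, 0.6, -0.8]] F uvz [0.5 0.  0.6] w 91.03602102554856 0.0 17.25 [-20.9  12.  114.8  28.3  19.6 -38.1]
```

Call:
send_rows(deltas=[[[0,-0.045,0.053],[0,0,0]],[[0,-0.045,0.053],[0,0,0]],[[0,0,0],[0,0,0]],[[0,0,0],[0,0,0]],[[0,0,0],[0,0,0]]])

```text
time_s: 17.75
ee_pos: [608.0, -163.9, 134.5]
ee_rot: [142.9, -0.8, 83.7]
force: [-0.6, -0.7, -0.2]
gripper_width: 91.1
gripper_force: 0.0
```

```bash
python3 q.py
```

```text
uvz tcp [623.7 -86.4 134.5] inner [595.9 -86.3  95.9] outer [585.1 -86.4  87.7] tool axes in uvz [[-0.02, 0.8, 0.6], [1.0, 0.0, 0.02], [0.01, 0.6, -0.8]] F uvz [-0.5 -0.8 -0.2] w 91.05181754430262 0.0 17.75 [-21.   16.4 119.5  50.2  12.4 -60.8]
```

The wrist is close to a singularity (q5 ≈ 12°), so I reduce the tilt to about 25°.

Call:
send_rows(deltas=[[[0,0,0],[0.211,0,0]],[[0,0,0],[0.211,0,0]],[[0,0,0],[0,0,0]],[[0,0,0],[0,0,0]],[[0,0,0],[0,0,0]]])

```text
time_s: 18.25
ee_pos: [609.4, -155.9, 133.2]
ee_rot: [149.5, -2.0, 84.6]
force: [-0.5, 0.2, -0.2]
gripper_width: 91.3
gripper_force: 0.0
```

```bash
python3 q.py; python3 - <<'E'
from h import *
s=state();R=Ro.from_euler('xyz',s['ee_rot'],degrees=True);T=Ro.from_euler('xyz',[155,0,82.8],degrees=True)
a=np.radians(25)
print(s['ee_rot'],'turn units',(R.inv()*T).as_rotvec()/.5)
E
```

```text
uvz tcp [624.1 -78.3 133.2] inner [591.8 -78.1  98. ] outer [580.2 -78.3  91.1] tool axes in uvz [[-0.03, 0.86, 0.51], [1.0, 0.01, 0.05], [0.03, 0.51, -0.86]] F uvz [-0.5  0.1 -0.2] w 91.34215141305161 0.0 18.25 [-20.   17.2 114.3  25.8  21.1 -36. ]
[149.5353012   -1.98916276  84.63519377] turn units [ 0.18960649 -0.09129487  0.02439705]
```

Call:
send_rows(deltas=[[[0,0,0],[0.095,-0.045,0.012]],[[0,0,0],[0.095,-0.045,0.012]],[[-0.015,0,0],[0,0,0]],[[-0.015,0,0],[0,0,0]],[[0,0,0],[0,0,0]],[[0,0,0],[0,0,0]]])

```text
time_s: 18.85
ee_pos: [607.1, -171.6, 132.6]
ee_rot: [155.1, -0.0, 82.8]
force: [-0.3, -0.0, 0.3]
gripper_width: 91.2
gripper_force: 0.0
```

```bash
cat >> q.py <<'E'
T=Ro.from_euler('xyz',[155,0,82.8],degrees=True)
print(s['ee_rot'],'turn units',(Ro.from_matrix(R).inv()*T).as_rotvec()/.5)
E
python3 q.py
```

```text
uvz tcp [623.8 -94.1 132.6] inner [588.4 -94.1 100.7] outer [576.1 -94.1  95. ] tool axes in uvz [[0.0, 0.91, 0.42], [1.0, -0.0, 0.0], [0.0, 0.42, -0.91]] F uvz [-0.3 -0.1  0.3] w 91.24812338101707 0.0 18.85 [-19.4  18.3 110.   11.1  27.8 -20.9]
[155.1  -0.   82.8] turn units [-0. -0. -0.]
```

Call:
send_rows(deltas=[[[0.003,-0.014,0.044],[0,0,0]],[[0,-0.014,0.044],[0,0,0]],[[0,-0.014,0.045],[0,0,0]],[[0,0,0],[0,0,0]],[[0,0,0],[0,0,0]],[[0,0,0],[0,0,0]]])

```text
time_s: 19.45
ee_pos: [617.8, -171.1, 65.4]
ee_rot: [154.9, 0.0, 82.8]
force: [-0.1, 0.4, -0.4]
gripper_width: 91.3
gripper_force: 0.0
```

```bash
python3 q.py; python3 - <<'E'
from h import *
save('side','d6'); im=cv2.imread('pics/d6.png')[180:340,230:450]; cv2.imwrite('pics/d6c.png',cv2.resize(im,None,fx=3.5,fy=3.5,interpolation=cv2.INTER_CUBIC))
E
```

```text
uvz tcp [634.4 -92.3  65.4] inner [599.  -92.3  33.3] outer [586.7 -92.3  27.6] tool axes in uvz [[-0.0, 0.91, 0.42], [1.0, 0.0, -0.0], [-0.0, 0.42, -0.91]] F uvz [-0.1  0.4 -0.4] w 91.27111584192772 0.0 19.45 [-19.   24.2 113.2  15.6  18.7 -25.6]
[154.9   0.   82.8] turn units [0. 0. 0.]
```

View pics/d6c.png

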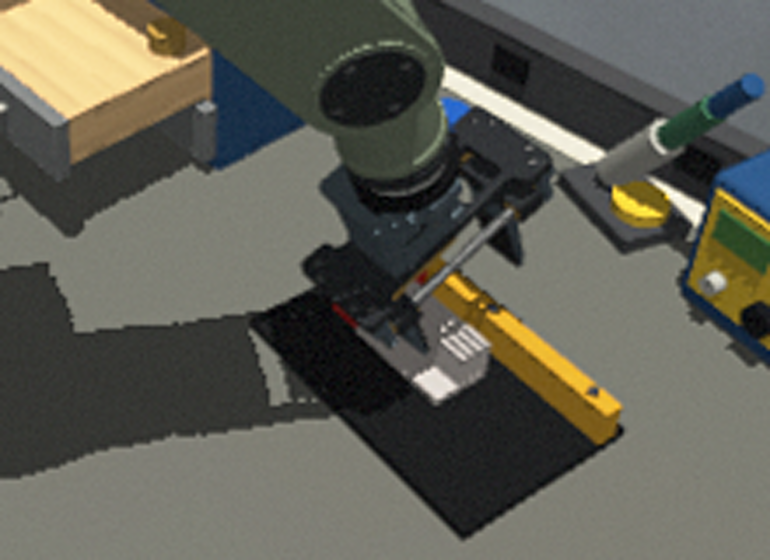

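The side crop shows the lower finger just above the flange, beside the fins at (400,340). The upper finger is clear of the yellow fence at (510,240). Now the push.

Call:
send_rows(deltas=[[[0,-0.0025,0.01],[0,0,0]],[[0,-0.0025,0.01],[0,0,0]],[[0,0,0],[0,0,0]],[[0,0,0],[0,0,0]]])

```text
time_s: 19.9
ee_pos: [619.0, -170.9, 53.6]
ee_rot: [155.1, 0.0, 82.8]
force: [0.4, 0.1, 0.2]
gripper_width: 91.2
gripper_force: 0.0
```

```bash
python3 q.py
```

```text
uvz tcp [635.5 -92.   53.6] inner [600.  -92.   21.7] outer [587.8 -92.   16. ] tool axes in uvz [[-0.0, 0.91, 0.42], [1.0, 0.0, 0.0], [-0.0, 0.42, -0.91]] F uvz [0.4 0.2 0.2] w 91.23325999059952 0.0 19.9 [-18.9  25.2 113.5  16.7  17.4 -26.7]
[155.1   0.   82.8] turn units [-0. -0.  0.]
```

Call:
send_rows(deltas=[[[0,0.002,0.003],[0,0,0]],[[0,0.002,0.003],[0,0,0]],[[0,0,0],[0,0,0]]])

```text
time_s: 20.2
ee_pos: [621.9, -171.2, 51.7]
ee_rot: [155.1, -0.0, 82.8]
force: [-1.3, -0.2, 1.0]
gripper_width: 91.1
gripper_force: 0.7
```

```bash
python3 q.py|head -3
```

```text
uvz tcp [638.5 -92.   51.7] inner [603.  -92.   19.8] outer [590.8 -92.   14.1] tool axes in uvz [[-0.0, 0.91, 0.42], [1.0, 0.0, 0.0], [0.0, 0.42, -0.91]] F uvz [-1.3 -0.4  1. ] w 91.14438103223642 0.722506265155971 20.2 [-18.9  25.6 113.2  16.6  17.4 -26.6]
[155.1  -0.   82.8] turn units [-0. -0.  0.]
```

Call:
send_rows(deltas=[[[0,0.0053,0.0028],[0,0,0]],[[0,0.0053,0.0028],[0,0,0]],[[0,0.0053,0.0028],[0,0,0]],[[0,0.0053,0.0028],[0,0,0]],[[0,0.0053,0.0028],[0,0,0]],[[0,0.0053,0.0028],[0,0,0]],[[0,0,0],[0,0,0]],[[0,0,0],[0,0,0]]])

```text
time_s: 21.0
ee_pos: [640.5, -173.8, 51.1]
ee_rot: [155.0, 0.0, 82.8]
force: [-0.7, 0.7, 0.3]
gripper_width: 91.5
gripper_force: 0.0
```

```bash
python3 q.py|head -3
```

```text
uvz tcp [657.2 -92.1  51.1] inner [621.7 -92.2  19.1] outer [609.4 -92.2  13.4] tool axes in uvz [[-0.0, 0.91, 0.42], [1.0, 0.0, -0.0], [-0.0, 0.42, -0.91]] F uvz [-0.8  0.6  0.3] w 91.51978608872324 0.0 21.0 [-18.5  26.9 110.9  15.3  18.3 -24.8]
[155.    0.   82.8] turn units [0. 0. 0.]
```

Call:
send_rows(deltas=[[[0,0.001,0.0035],[0,0,0]],[[0,0.001,0.0035],[0,0,0]],[[0,0,0.003],[0,0,0]],[[0,0,0],[0,0,0]],[[0,0,0],[0,0,0]]])

```text
time_s: 21.5
ee_pos: [641.1, -173.7, 50.0]
ee_rot: [155.1, -0.0, 82.9]
force: [-19.1, 1.0, 30.2]
gripper_width: 91.3
gripper_force: 16.3
```

```bash
python3 q.py|head -3
```

```text
uvz tcp [657.8 -92.   50. ] inner [622.3 -92.1  18.1] outer [610.  -92.1  12.4] tool axes in uvz [[-0.0, 0.91, 0.42], [1.0, 0.0, 0.0], [0.0, 0.42, -0.91]] F uvz [-19.   -1.4  30.2] w 91.29278773057338 16.3263242226094 21.5 [-18.5  27.  110.8  15.4  18.3 -25. ]
[155.1  -0.   82.9] turn units [-0. -0.  0.]
```

Call:
send_rows(deltas=[[[0,0.0018,0.0008],[0,0,0]],[[0,0.0018,0.0008],[0,0,0]],[[0,0,0],[0,0,0]],[[0,0,0],[0,0,0]]])

```text
time_s: 21.9
ee_pos: [641.2, -173.7, 49.8]
ee_rot: [155.3, -0.0, 83.0]
force: [-24.9, 0.6, 36.7]
gripper_width: 91.1
gripper_force: 19.2
```

```bash
python3 q.py|head -3; python3 - <<'E'
from h import *
for c in('scene','side'):
    im=save(c,'e_'+c);cal=calibration(c);r=trace(c,'heatsink')
    F=[((-8,8),(-120,120),(0,32))]
    print(c,[(x['p'],x['bbox']) for x in r[:2]])
    for n,P in(('fence top near edge',[(0,0)]),):pass
a=cv2.imread('pics/e_scene.png')[180:250,130:235];b=cv2.imread('pics/e_side.png')[235:320,300:420]
f=lambda i:cv2.resize(i,(560,int(560*i.shape[0]/i.shape[1])),interpolation=cv2.INTER_CUBIC)
b=f(b);cv2.imwrite('pics/e.png',b); a=f(a);cv2.imwrite('pics/e2.png',a)
E
```

```text
uvz tcp [658.  -92.   49.8] inner [622.5 -92.1  18.1] outer [610.2 -92.1  12.4] tool axes in uvz [[-0.0, 0.91, 0.42], [1.0, 0.0, 0.0], [0.0, 0.42, -0.91]] F uvz [-24.8  -2.5  36.7] w 91.0529170938165 19.168750885874033 21.9 [-18.5  27.1 110.6  15.1  18.6 -24.8]
[155.3  -0.   83. ] turn units [-0. -0.  0.]
scene [(0.71, [181.6, 215.6, 13.9, 11.7]), (0.68, [136.7, 190.0, 86.5, 55.2])]
side [(0.74, [347.3, 258.1, 29.0, 34.5])]
```

View pics/e.png

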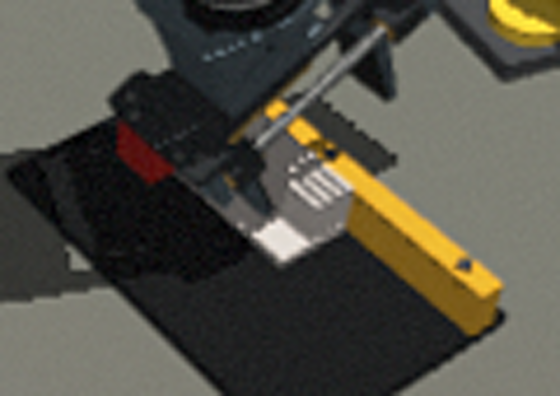

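Call:
send_rows(deltas=[[[0,0.0022,-0.0023],[0,0,0]],[[0,0.0022,-0.0023],[0,0,0]],[[0,0,0],[0,0,0]],[[0,0,0],[0,0,0]]])

```text
time_s: 22.5
ee_pos: [642.3, -173.7, 50.0]
ee_rot: [155.4, -0.0, 82.9]
force: [-15.5, -0.4, 15.4]
gripper_width: 91.5
gripper_force: 10.7
```

```bash
python3 q.py|head -3
```

```text
uvz tcp [659.  -91.9  50. ] inner [623.3 -91.9  18.2] outer [611.  -91.9  12.6] tool axes in uvz [[-0.0, 0.91, 0.42], [1.0, 0.0, 0.0], [0.0, 0.42, -0.91]] F uvz [-15.4  -2.3  15.4] w 91.5104665684058 10.680982461199164 22.5 [-18.4  27.1 110.4  14.8  18.9 -24.3]
[155.4  -0.   82.9] turn units [-0. -0.  0.]
```

Call:
send_rows(deltas=[[[0,0.0025,-0.0005],[0,0,0]],[[0,0.0025,-0.0005],[0,0,0]],[[0,0,0],[0,0,0]],[[0,0,0],[0,0,0]]])

```text
time_s: 22.9
ee_pos: [642.6, -173.7, 49.9]
ee_rot: [155.7, -0.1, 83.0]
force: [-17.3, -2.4, 12.5]
gripper_width: 91.1
gripper_force: 10.6
```

```bash
python3 q.py|head -3
```

```text
uvz tcp [659.3 -91.8  49.9] inner [623.6 -91.9  18.3] outer [611.3 -91.9  12.8] tool axes in uvz [[-0.0, 0.91, 0.41], [1.0, 0.0, 0.0], [0.0, 0.41, -0.91]] F uvz [-16.8  -4.6  12.5] w 91.12176664191013 10.554693080484867 22.9 [-18.4  27.2 110.1  14.4  19.3 -24. ]
[155.7  -0.1  83. ] turn units [-0. -0.  0.]
```

Flush: the sideways force now exceeds the down force with no more travel, and the tip is where flush contact was predicted. Final firm diagonal press.

Call:
send_rows(deltas=[[[0,0.0005,0.0035],[0,0,0]],[[0,0.0015,0.0035],[0,0,0]],[[0,0,0],[0,0,0]],[[0,0,0],[0,0,0]],[[0,0,0],[0,0,0]],[[0,0,0],[0,0,0]],[[0,0,0],[0,0,0]]])

```text
time_s: 23.6
ee_pos: [642.9, -173.6, 49.5]
ee_rot: [155.8, -0.1, 83.1]
force: [-32.8, -2.1, 37.8]
gripper_width: 90.8
gripper_force: 24.5
```

```bash
python3 q.py|head -3; python3 - <<'E'
from h import *
im=save('wrist','w7');cal=calibration('wrist')
for l in('heatsink','fence','stop'):
    r=trace('wrist',l); print(l,[(x['p'],x['bbox']) for x in r[:1]])
    if r and l=='heatsink': print(fit(cal,r[0]['pixels'],(610,-170,-7.2),HS,10,225))
    if r and l=='stop': print(fit(cal,r[0]['pixels'],(607.5,-110,-7),[((-35,35),(-15,15),(0,30))],10,225))
E
```

```text
uvz tcp [659.6 -91.7  49.5] inner [624.  -91.8  18.1] outer [611.7 -91.8  12.6] tool axes in uvz [[-0.0, 0.91, 0.41], [1.0, 0.0, 0.0], [0.0, 0.41, -0.91]] F uvz [-32.3  -6.2  37.8] w 90.76984823229932 24.49511267244816 23.6 [-18.4  27.3 110.   14.4  19.5 -24.1]
[155.8  -0.1  83.1] turn units [-0. -0.  0.]
heatsink [(0.67, [1.0, 65.2, 244.0, 269.0])]
(array([ 620.66666667, -223.33333333,   14.8       ]), np.float64(25708.0), np.float64(25708.0))
fence [(0.73, [237.4, 74.9, 47.1, 257.8])]
stop [(0.9, [109.8, 125.4, 147.8, 68.5])]
(array([ 607.52890118, -109.75318097,   -7.40942237]), np.float64(181.4470588235294), np.float64(9061.0))
```

View pics/w7.png

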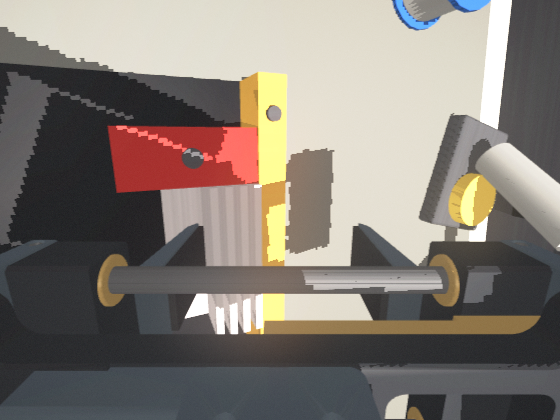

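The wrist picture shows the finned side hard against the fence (column 262) with no gap. Its end is on the red stop (row 187), the finger is in the flange corner, and the push is about 32 N across and 38 N down.

```bash
python3 -c "
from workcell import *
print(state()['force']);print(job_done())"
```

```text
[-32.29780296  -0.65865305  36.81517582]
the job is handed in; nothing more can be done
None
```

I handed the job in at about 24 s with the heat sink, fins up, held flush against the fence and the stop block by a steady diagonal push (about 32 N towards the fence, 37 N down); the drawer is about 150 mm further open, and I never touched the board or reel.

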